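# Close the glue press on the plywood fish

## Task

A plywood fish has just been glued up in the press with the blue plate. From above, push the blue plate down against its spring until it lies level on the fish, keep it pressed there for two full seconds, then let go so that it springs all the way up again. Leave the press with the red plate alone: its plate must not be pushed down.

Things in the scene. Friction and masses are not known exactly. Their poses are not given: they have to be found in the camera images.
- blue_plate (a joint): Hinge angle of the blue plate (172 x 56 x 10 mm), rad: 0 = level, on its stop over the light plywood fish whose head and tail show at either side; 0.6 = fully up, where its spring rests it. It is hinged at the end far from the robot, the raised end faces the robot. Pushed at the pad it takes about 4 N to start, 10 N at level, then meets a firm stop; it does not latch.
- blue_pad (a point): Top centre of the black rubber pad (90 x 44 mm) on the blue plate, where to push. Moves with the plate: x along it to the hinge, z out of its top. Hinge line: 130 mm along +x, 8 mm along -z, 30 mm above the table. Free edge: 50 mm along -x. Plate up: 110 mm above the table; level: 38 mm, and 27 mm farther from the hinge. Pushing straight down where it starts brings the plate level.
- red_plate (a joint): Hinge angle of the red plate of the second press, same build but with a brown plywood disc in it: 0 = level, 0.6 = fully up, where it rests and must stay. Each press has a 220 x 190 x 18 mm white base board fixed to the table.
- red_pad (a point): Top centre of the black rubber pad on the red plate, laid out as on the blue plate. Only for keeping clear of it.

How it is judged:
On the way:
1. the blue plate is pressed down level (within 10 degrees) and kept there for 1.5 s (value of joint blue_plate below 0.17 rad), for 1.5 s.
At the end, for the whole second after the job is handed in: After having been held level, the blue plate has been let go and is up again (hinge above 0.5 rad) and at rest; the red plate is still up (above 0.5 rad) (value of joint each of blue_plate, red_plate above 0.5 rad and velocity of joint blue_plate between -0.1 and 0.1 rad/s); the robot touches nothing.
It fails at once if the red plate is pushed down (hinge below 0.4 rad) (value of joint red_plate below 0.4 rad).
It also fails if it takes over 32 s, if anything falls off the work surface, if the arm or the gripper's body presses on something with over 40 N, if the wrist force passes 120 N, or if a joint passes its speed limit or range.

## Robot

A 6-joint arm with a two-finger parallel gripper is mounted at the origin on the work surface. World frame = base frame: x ahead of the robot, y to its left, z up, the work surface at z = 0. Lengths are in m, angles in rad, forces in N, time in s.
With the tool pointing down it reaches from about 0.15 to 0.775 m from the base axis. Payload 6.1 kg.
Tool frame: the origin (TCP) lies midway between the tips of the shut fingers; the grasp point (between the pads) lies 19 mm behind it; z points along the fingers, y is the line along which they close (so a half turn about z gives the same grasp; the last joint's range is limited). The gripper opens to 85 mm and grips with 20 to 120 N. Pads are 22 mm wide; open, the fingers measure 114 mm over their backs; the gripper's body (76 mm by 85 mm) begins 54 mm behind the grasp point. The pads swing forward as they close: fully open they stand 13 mm farther back than shut.
Start: joints at [1.286, 0.126, -0.04, 1.405, 0, 1.571], TCP at [0.148, 0.504, 0.193] pointing down, gripper open.
Joint ranges: [-2.72, 2.72], [-0.95, 1.95], [-1.27, 1.35], [-1.78, 2.02], [-1.46, 1.47], [-3.14, 3.14]. Speed limits (rad/s): [2.39, 2.39, 3.01, 3.14, 3.14, 3.14].

## Interface

Orientations are given as a unit quaternion [w, x, y, z].
In Python, from station import bot, jaws, inverse_kinematics, camera, camera_model, workorder gives the robot as it stands. The module is installed in compiled form; this text tells all that it offers. Calls block until the motion is done:
- bot.move_to(position, orientation): joint-space move of the TCP to a pose.
- bot.servo_line(position, velocity=0.15, attitude=None, stop_force=None): straight line of the TCP; attitude=None keeps the orientation; velocity is the mean speed in m/s. With stop_force (N) it stops when the force on the tool has changed by that much, and returns True; else False.
- bot.movej(angles): joint-space move.
- jaws.command_gripper(opening, newtons=None): finger opening in m; newtons is the grip in N (None keeps the last); returns when the fingers have stopped.
- bot.sleep(seconds).
- inverse_kinematics(position, orientation): joint angles nearest the present ones, or None.
- camera(name): name is "scene" or "top"; returns the picture (384x512x3 uint8, blue, green, red); there is no depth.
- camera_model(name): a dict with "K" (3x3 intrinsics, pixels), "rvec" (rotation vector, rad) and "tvec" (3), from world to camera coordinates, as OpenCV has them. Camera axes: x right, y down, z forward; pixel columns grow to the right and rows downward; lengths in m; the calibration is good to about 2 mm. A picture is of the moment at which its call begins. camera_model takes no time and is no camera call.
A pose or a line that the arm cannot do raises bot.Unreachable and nothing moves.
- workorder.finish_job(): hands the job in; it is judged then, once.
Readings, each from a call of its own:
- bot.current_clock(): time.
- bot.current_qpos(): joint angles.
- bot.current_joint_vel(): joint speeds.
- bot.current_joint_efforts(): joint torques, N m.
- bot.current_eef_pos(): TCP position.
- bot.current_orientation(): TCP orientation.
- bot.current_ft_force(): force on the tool from outside, world axes, zero at the start.
- bot.current_moment(): the same for the moment, N m.
- bot.current_finger_gap(): finger opening in m.
- bot.current_grip_force(): force on a finger pad.
Only numpy, scipy, OpenCV 4.12 (cv2) and the standard library are available. Lean on these libraries where they do the work, as an engineer would, in place of code of your own. Each camera call takes 0.05 s, during which the arm holds its last target. There are 200 camera calls.

## Working session

There is one attempt and no reset: what is moved stays moved. The work goes in short steps, each a Python script; the robot and the scene stay as the last script left them, time stands still between calls to the robot, and variables do not carry over. Pictures are saved under pics/ and viewed, at most 10 in all, crops included, and the job is handed in when it is done.

```bash
mkdir -p pics; python3 - <<'E'
from station import *
import cv2
for n in("scene","top"):
    im=camera(n); cv2.imwrite(f"pics/{n}.png",im); m=camera_model(n)
    R=cv2.Rodrigues(m["rvec"])[0]; print(n,-R.T@m["tvec"].ravel(),R[2])
print(bot.current_orientation(),bot.current_clock())
E
```

```text
scene [ 1.30090421 -0.55413568  0.78792252] [-0.6372538   0.47009513 -0.61067025]
top [ 0.46265629 -0.02334231  1.15156094] [ 0.09523893  0.00660219 -0.99543255]
[-1.13983328e-04  1.41913804e-01  9.89878761e-01 -7.06097298e-04] 0.1
```

View pics/top.png

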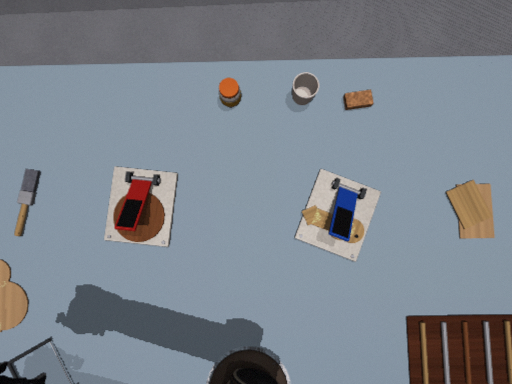

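View pics/scene.png

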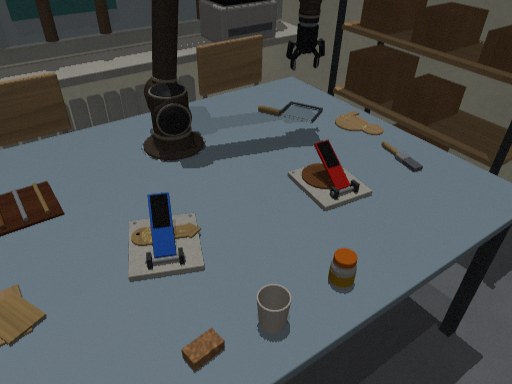

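The top view shows the blue press near pixel (340,215), with its pad near (343,222) and hinge near (349,188). The red press is near (140,205). The scene view shows the blue pad near (160,210). Next I'll measure the pad in both views.

```bash
python3 - <<'E'
from station import *
import cv2,numpy as np
def ray(m,p):
    R=cv2.Rodrigues(m["rvec"])[0]; u=cv2.undistortPoints(np.array([[p]],float),m["K"],None)[0,0]
    return -R.T@m["tvec"].ravel(), R.T@np.array([u[0],u[1],1])
rays=[]
for n,(x0,y0,x1,y1) in dict(top=(320,180,370,245),scene=(140,180,185,275)).items():
    im=cv2.imread(f"pics/{n}.png"); m=camera_model(n)
    b,g,r=[im[...,i].astype(int) for i in range(3)]
    w=np.zeros(b.shape,bool); w[y0:y1,x0:x1]=1
    blue=(w&(b>90)&(b-r>70)&(b-g>60)).astype(np.uint8); black=(w&(im.max(2)<60)).astype(np.uint8)
    def big(k):
        c=max(cv2.findContours(k,0,2)[0],key=cv2.contourArea); return c
    cb=big(black); hull=cv2.convexHull(np.vstack([big(blue)]))
    M=cv2.moments(cb); p=(M['m10']/M['m00'],M['m01']/M['m00'])
    print(n,p,cv2.minAreaRect(cb),cv2.minAreaRect(hull))
    o,d=ray(m,p); rays.append((o,d)); print(o+d*(0.11-o[2])/d[2])
    if n=="top":
        bp=cv2.boxPoints(cv2.minAreaRect(hull)); 
        for q in bp: print(q,(lambda o,d:o+d*(0.08-o[2])/d[2])(*ray(m,q)))
    vis=im[y0-15:y1+15,x0-25:x1+25].copy(); cv2.drawContours(vis,[cb-[x0-25,y0-15]],-1,(0,255,0),1)
    cv2.imwrite(f"pics/c_{n}.png",cv2.resize(vis,None,fx=4,fy=4,interpolation=0))
(o1,d1),(o2,d2)=rays
s=np.linalg.lstsq(np.c_[d1,-d2],o2-o1,rcond=None)[0]
print("tri",o1+s[0]*d1,o2+s[1]*d2)
a=cv2.imread("pics/c_top.png");c=cv2.imread("pics/c_scene.png");h=max(a.shape[0],c.shape[0])
f=lambda i:cv2.copyMakeBorder(i,0,h-i.shape[0],0,0,0)
cv2.imwrite("pics/both.png",np.hstack([f(a),f(c)]));
E
```

```text
top (342.1115537848606, 221.8348826914564) ((342.18865966796875, 221.9323272705078), (16.059680938720703, 27.828283309936523), 12.264772415161133) ((343.5588684082031, 213.73825073242188), (20.390243530273438, 50.60974884033203), 12.680383682250977)
[ 0.47357781 -0.26268616  0.11      ]
[328.05768 236.18797] [ 0.43522967 -0.22930247  0.08      ]
[339.1671 186.8126] [ 0.57133226 -0.2654374   0.08      ]
[359.06006 191.28853] [ 0.55771654 -0.32018717  0.08      ]
[347.95062 240.6639 ] [ 0.42198218 -0.28346053  0.08      ]
scene (159.63323596234986, 210.53554040895813) ((159.64846801757812, 210.51194763183594), (32.59870910644531, 17.292505264282227), 83.2901611328125) ((161.26220703125, 224.35975646972656), (61.28950500488281, 21.42371940612793), 83.6598129272461)
[ 0.47749925 -0.26308716  0.11      ]
tri [ 0.47360253 -0.26322786  0.10764267] [ 0.47428877 -0.26195235  0.10735676]
```

View pics/both.png

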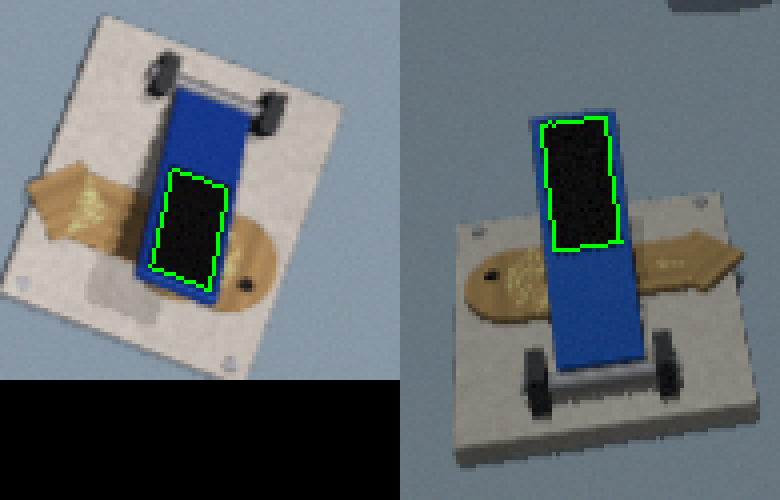

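The crop confirms the outlines. The pad centre is about (0.474, -0.262, 0.109), and the two views agree to within 2 mm. I'll shut the fingers, rise, cross high and push straight down.

```bash
python3 - <<'E'
from station import *
import numpy as np, cv2
x,y=0.474,-0.262
q=np.array(bot.current_orientation()); p=bot.current_eef_pos()
jaws.command_gripper(0.0)
bot.servo_line([p[0],p[1],0.30],velocity=0.2)
j=inverse_kinematics([x,y,0.30],q); print(j)
bot.move_to([x,y,0.30],q)
print(bot.current_clock(), bot.current_eef_pos())
bot.servo_line([x,y,0.135],velocity=0.15)
f0=np.array(bot.current_ft_force())
for z,v in((0.10,.05),(0.06,.05),(0.036,.03)):
    s=bot.servo_line([x,y,z],velocity=v,stop_force=28)
    print(z,s,bot.current_eef_pos(),np.array(bot.current_ft_force())-f0,bot.current_clock())
    if s: break
for n in("scene","top"): cv2.imwrite(f"pics/p_{n}.png",camera(n)[150:290,100:400] if n=="scene" else camera(n)[150:290,200:500])
bot.sleep(2.2); print(bot.current_eef_pos(),np.array(bot.current_ft_force())-f0,bot.current_clock())
a=[cv2.imread(f"pics/p_{n}.png") for n in("scene","top")]
cv2.imwrite("pics/p.png",cv2.resize(np.vstack(a),None,fx=2,fy=2))
E
```

```text
[-5.04082899e-01  1.85666714e-01  2.67035691e-01  1.65187881e+00
 -1.40149361e-03 -2.19293988e-01]
4.475 [ 0.4743249  -0.26134697  0.30001506]
0.1 False [ 0.4741254  -0.2620585   0.10017742] [-1.37292548  0.2616575  -0.09927948] 6.575
0.06 False [ 0.47423577 -0.26205887  0.06013133] [0.15239183 0.12267742 3.47306845] 7.525
0.036 False [ 0.47366508 -0.26193776  0.03632447] [-1.77386507  0.16756171  6.67208431] 8.475
[ 0.4736907  -0.26195056  0.03640381] [-3.18811353  0.96860456  6.53305433] 10.775
```

View pics/p.png

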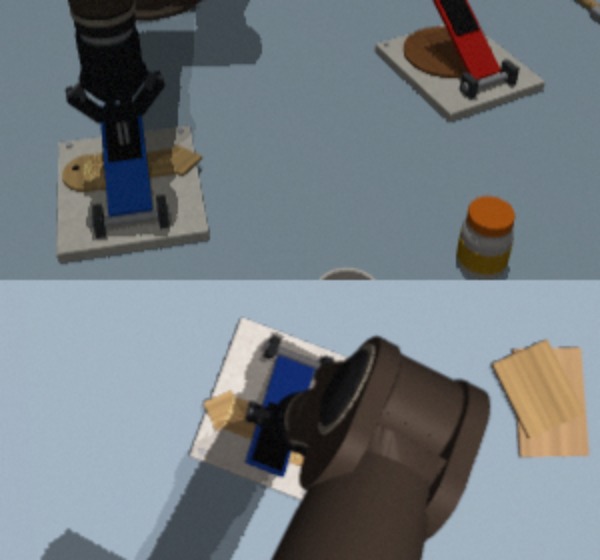

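The view shows the fingers on the pad and the plate nearly level. The force is only 6.5 N, below what the stop should give, so I'll press on until the stop is felt, then hold.

```bash
python3 - <<'E'
from station import *
import numpy as np, cv2
x,y=0.474,-0.262
print(bot.current_finger_gap())
s=bot.servo_line([x,y,0.018],velocity=0.015,stop_force=15)
print(s,bot.current_eef_pos(),bot.current_ft_force(),bot.current_clock())
im=camera("scene")[180:290,100:230]
bot.sleep(2.2); print(bot.current_eef_pos(),bot.current_ft_force(),bot.current_clock())
cv2.imwrite("pics/p2.png",cv2.resize(im,None,fx=5,fy=5))
E
```

```text
4.3694873612952506e-05
False [ 0.47301172 -0.26167067  0.01825979] [-4.11162079  1.69815849  9.26025131] 12.125
[ 0.47302578 -0.26169675  0.01827363] [-3.69004581  1.07955837  8.76602432] 14.375
```

View pics/p2.png

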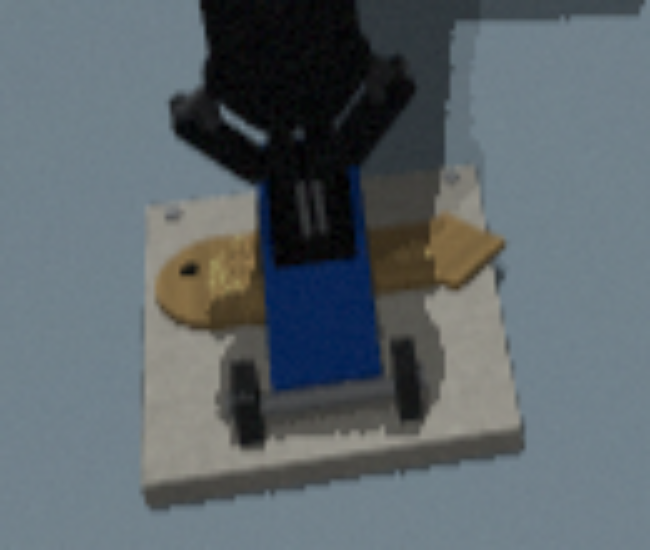

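The fish and plate show clearly here. The pad's hinge-side edge is near full-image pixel (165,232) and the fingertip is near (162,227). The TCP reads below the expected level height, so I'll compute the plate angle from the image.

```bash
python3 - <<'E'
from station import *
import numpy as np, cv2
m=camera_model("scene")
P=lambda p:cv2.projectPoints(np.array([p],float),m["rvec"],m["tvec"],m["K"],None)[0].ravel().round(1)
pad=np.array([.474,-.2625])
print("tcp",P(bot.current_eef_pos()))
for yaw in (-.26,-.3):
    u=np.array([np.cos(yaw),np.sin(yaw)])
    h=pad+u*(.130*np.cos(.6)-.008*np.sin(.6))
    for a in(0,.1,.17,.25,.35,.6):
        def pt(s): # s dist from hinge along plate, at top
            xy=h-u*(s*np.cos(a)-.008*np.sin(a)); return [*xy,.03+s*np.sin(a)+.008*np.cos(a)]
        print(yaw,a,"padHinge",P(pt(.085)),"padFree",P(pt(.175)),"free",P(pt(.18)),"blueHingeEnd",P(pt(.01)))
E
```

```text
tcp [163.5 235.3]
-0.26 0 padHinge [163.8 234.3] padFree [158.  214.5] free [157.7 213.5] blueHingeEnd [169.1 252.8]
-0.26 0.1 padHinge [163.5 232.3] padFree [157.3 210.1] free [157. 209.] blueHingeEnd [169.2 252.7]
-0.26 0.17 padHinge [163.3 231. ] padFree [156.9 207.3] free [156.5 206. ] blueHingeEnd [169.2 252.7]
-0.26 0.25 padHinge [163.2 229.7] padFree [156.5 204.2] free [156.1 202.9] blueHingeEnd [169.2 252.7]
-0.26 0.35 padHinge [163.  228.2] padFree [156.1 200.7] free [155.7 199.3] blueHingeEnd [169.3 252.8]
-0.26 0.6 padHinge [163.  225.8] padFree [155.6 194.1] free [155.2 192.4] blueHingeEnd [169.4 253.2]
-0.3 0 padHinge [163.5 234.4] padFree [159.  214.3] free [158.7 213.3] blueHingeEnd [167.7 253.1]
-0.3 0.1 padHinge [163.2 232.4] padFree [158.3 209.9] free [158.  208.8] blueHingeEnd [167.7 253. ]
-0.3 0.17 padHinge [163.  231.1] padFree [157.9 207.1] free [157.6 205.8] blueHingeEnd [167.7 253. ]
-0.3 0.25 padHinge [162.8 229.7] padFree [157.4 204. ] free [157.1 202.7] blueHingeEnd [167.7 253.1]
-0.3 0.35 padHinge [162.6 228.3] padFree [156.9 200.6] free [156.6 199.1] blueHingeEnd [167.8 253.2]
-0.3 0.6 padHinge [162.4 225.9] padFree [156.2 194. ] free [155.8 192.3] blueHingeEnd [167.9 253.6]
```

The image suggests the plate is at roughly 0.1–0.17 rad, so it isn't safely on its stop. The real fingertips seem to sit behind the reported TCP. I'll keep pressing gently with a force stop, then hold.

```bash
python3 - <<'E'
from station import *
import numpy as np, cv2
x,y=0.474,-0.262
for z in (0.012,0.006,0.0,-0.006):
    s=bot.servo_line([x,y,z],velocity=0.02,stop_force=12)
    f=bot.current_ft_force(); print(s,bot.current_eef_pos(),f,bot.current_clock())
    if s or f[2]>20: break
im=camera("scene")[180:290,100:230]
cv2.imwrite("pics/p3.png",cv2.resize(im,None,fx=5,fy=5))
bot.sleep(2.2); print(bot.current_eef_pos(),bot.current_ft_force(),bot.current_clock())
E
```

```text
False [ 0.47297009 -0.26166909  0.01220158] [-4.35075424  2.36379882  8.27555957] 14.825
False [ 0.47280583 -0.26162052  0.00615848] [-4.92491111  1.87166396  9.14990257] 15.275
False [ 4.72473744e-01 -2.61489116e-01  1.30918443e-04] [-5.95952408  2.54429099  9.29524814] 15.725
True [ 4.72463913e-01 -2.61501127e-01 -1.85699360e-05] [-3.28006779  1.12441729  9.75046141] 15.9417
[ 4.72435279e-01 -2.61490151e-01 -3.05388715e-05] [-3.04309698  0.89593488  8.89454316] 18.1917
```

View pics/p3.png

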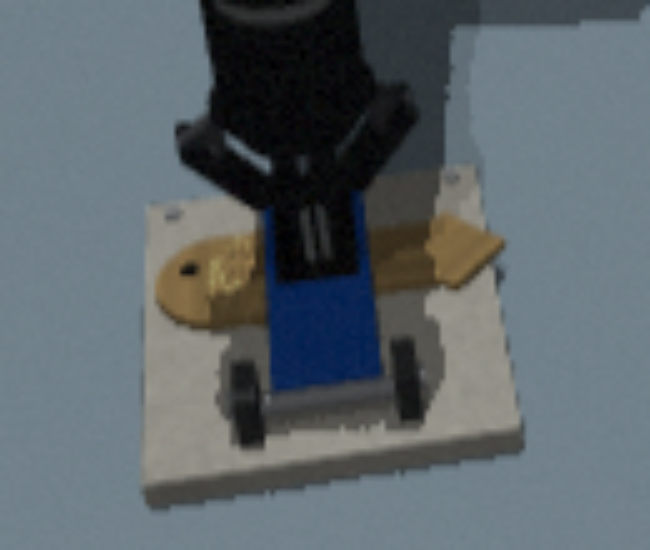

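The pad's hinge-side edge is now at full-image pixel (163,236). With the ~1.7 px offset measured with the plate up, that matches the level prediction (about 234). The force stop also triggered, and the plate was held there for 2.2 s. Now I'll release straight up.

```bash
python3 - <<'E'
from station import *
import cv2
bot.servo_line([.474,-.262,0.13],velocity=0.06)
bot.servo_line([.474,-.262,0.28],velocity=0.15)
im=camera("scene")[150:290,100:400]
cv2.imwrite("pics/e.png",cv2.resize(im,None,fx=2.5,fy=2.5))
print(bot.current_ft_force(),bot.current_finger_gap(),bot.current_clock())
E
```

```text
[-1.12048932 -1.21454711 -0.32861752] 0.00016792181873092861 21.725
```

View pics/e.png

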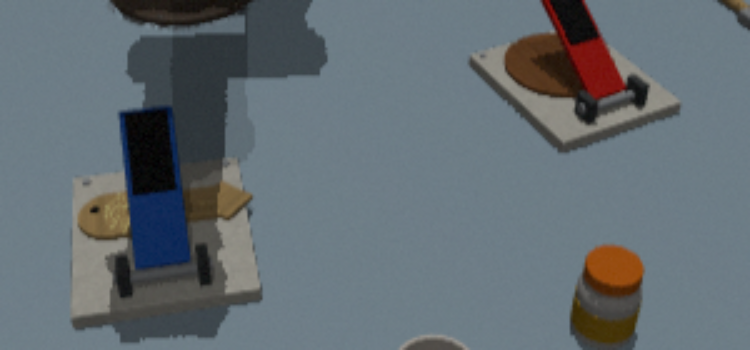

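The blue plate is fully up again (free edge near crop (147,110), as at the start), the red plate is untouched, and the gripper is clear.

```bash
python3 -c "
from station import *
print(workorder.finish_job())"
```

```text
the job is handed in; nothing more can be done
None
```

I pressed the blue plate level and held it about 2.2 s, then let it spring fully up; the red plate was left alone and the job is handed in, but no verdict came back and "level" rests on the camera image and the force stop.

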